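# Draw the sprung tube clamp open to its marker and hold it

### The arm

A 7-joint arm with a two-finger parallel gripper is mounted at the origin on the work surface. World frame = base frame: x ahead of the robot, y to its left, z up, the work surface at z = 0. Lengths are in m, angles in rad, forces in N, time in s.
With the tool pointing down it reaches from about 0.35 to 0.9 m from the base axis. Payload 7.2 kg.
Tool frame: the origin (TCP) lies between the finger pads; the fingertips stand 8 mm ahead of it and the grasp point (between the pads) lies 11 mm behind it (r.tip_extent is the distance from the TCP to the fingertips, in m); x points along the fingers, y is the direction in which the jaws open and shut, and the axes are right-handed (so a half turn about x gives the same grasp; the last joint's range is limited). The gripper opens to 85 mm and grips with 20 to 120 N. Pads are 22 mm wide; open, the fingers measure 114 mm over their backs; the gripper's body (76 mm by 85 mm) begins 54 mm behind the grasp point. The pads swing forward as they close: fully open they stand 13 mm farther back than shut.
Start: joints at [1.084, 0.411, -0.013, 1.596, 0.006, 1.134, -0.082], TCP at [0.254, -0.571, 0.239] pointing down, gripper open.
Joint ranges: [-2.95, 2.95], [-0.29, 1.99], [-1.47, 1.44], [0.14, 2.54], [-1.03, 4.17], [0.13, 1.85], [-2.86, 2.86]. Speed limits (rad/s): [2.39, 2.39, 3.01, 3.01, 3.14, 3.14, 3.14].

### API

Orientations are given as a rotation vector (axis times angle).
In Python, from station import r gives the robot as it stands. The module is installed in compiled form; this text tells all that it offers. Calls block until the motion is done:
- r.reach(position, orientation): joint-space move of the TCP to a pose.
- r.movel(position, orientation=None, rate=0.15): straight line of the TCP; orientation=None keeps the orientation; rate is the mean speed in m/s.
- r.move_j(angles): joint-space move.
- r.command_gripper(opening, force=None): opening from 0.0 (shut) to 1.0 (fully open); force is the grip in N (None keeps the last); returns when the fingers have stopped.
- r.dwell(seconds).
- r.inverse_kinematics(position, orientation): joint angles nearest the present ones, or None.
- r.read_state(): the state.
- r.capture(name): name is "side" or "top" or "wrist"; returns a dict with "img" (384x512x3 uint8, blue, green, red), "z_map" (384x512 float32, m along the optical axis (not along the pixel's ray), 0 where there is no reading), "intrinsics" (3x3 intrinsics, pixels), "R" (3x3) and "t" (3): a world point X has camera coordinates R X + t; the wrist camera has in their place "tool_from_camera" (4x4, takes a point from camera to tool coordinates, whose origin is the TCP and whose axes are the tool frame's). Camera axes: x right, y down, z forward; pixel columns grow to the right and rows downward; lengths in m; the calibration is good to about 2 mm. The wrist camera is an equidistant fisheye: a pixel r from the principal point sees the ray r / f radians off the axis. A picture is of the moment at which its call begins: read the wrist's pose just before it.
A pose or a line that the arm cannot do raises r.Unreachable and nothing moves.
- r.job_done(): hands the job in, once; it reports no verdict.
The state is a dict: "time_s": time; "joints": joint angles; "dq": joint speeds; "joint_efforts": joint torques, N m; "position": TCP position; "ee_rot": TCP orientation; "ft_force": force on the tool from outside, world axes, zero at the start; "moment": the same for the moment, N m; "finger_gap": opening from 0.0 (shut) to 1.0 (fully open).
Only numpy, scipy, OpenCV 4.12 (cv2) and the standard library are available. Lean on these libraries where they do the work, as an engineer would, in place of code of your own. Each camera call takes 0.05 s, during which the arm holds its last target.

### The job

The sprung tube clamp on the laboratory bench is locked: turn its red lock knob clockwise, towards the line of the rod, until it clicks over, then draw the blue handle straight out against the spring until its yellow pointer stands over the red marker on the scale. Finish while still holding the handle, with your fingers keeping the clamp open at the marker, with the knob left unlocked. Leave the jar, slide box, bottle, dishes and pens around it where they are.

Things in the scene. Friction and masses are not known exactly. Their poses are not given: they have to be found in the camera images.
- clamp: Sprung tube clamp fixed to the bench, black base 315 x 110 x 12 mm. Origin on the bench, below the rod's axis; x runs along the rod from handle to jaws, z up. Base spans x -175 to 140 mm. Grey lock housing x -21 to 59 mm, 64 mm wide, top at 62 mm; dark outer tube, 26 mm across, axis 40 mm high, its mouth at x = -57 mm. Jaws at the +x end, tops at 72 mm.
- pull_rod: Steel inner rod, 14 mm across, with the blue handle at one end and the moving jaw at the other. Axes as the clamp's; slides 0 to 65 mm along clamp -x. Origin on the rod's axis, mid handle, 40 mm high, at clamp x = -100 mm when in. A spring pulls it in: 3 N when in, 1.5 N more per 10 mm out; let go, it returns. With the knob at 0 a pin stops it after 2 mm.
- pull_grip (a point): Grip point of the blue handle, 80 mm above the bench: an upright plate 14 mm thick along the rod (clamp x), 32 mm wide, its top edge 97 mm above the bench. Its two flat faces look along the rod; with the rod in there are 36 mm between plate and tube mouth. The rod's top is 47 mm and the tube's top 53 mm above the bench.
- pointer_tip (a point): Underside of the yellow pointer, a 3 mm wide finger that sticks out past the side of the handle (clamp -y) to 57 mm from the rod's axis, over the scale; it moves with the handle and lies in its mid plane. This point is 45 mm from the rod's axis, 33.5 mm above the bench.
- mark (a point): Centre of the top of the red marker, a block 10 mm along the rod, 28 mm across, 7 mm high, fixed on the aluminium scale rail beside the rod; its top is 29 mm above the bench. Its axes are parallel to the clamp's. It stands 30 to 50 mm of travel out from where the pointer rests.
- knob_grip (a point): Grip point of the red lock knob, on its upright axis on top of the housing, 99 mm above the bench. The knob is a bar 42 mm long, 14 mm wide, its top 110 mm above the bench, on a black disc 40 mm across whose top is 72 mm above the bench. This point's x axis runs along the bar.
- lock_knob (a joint): Turn of the lock knob, rad, growing clockwise seen from above. 0: locked, bar 1.3 rad anticlockwise (from above) of the clamp's x axis; 1.3: unlocked, bar along the rod; end stop at 1.35. A sprung detent bump (about 0.08 N m) lies from 0.2 to 1.0, its crest at 0.6: let go short of the crest it springs back, past it it snaps on to about 1.0; elsewhere it stays where left. It starts between 0 and 0.08.
- jar: Small amber jar with a white cap, 44 mm across, 70 mm high, standing loose beside the jaws; origin at the centre of its underside.
- slide_box: Blue and white box of slides, 85 x 35 x 30 mm, loose beside the housing; origin at the centre of its underside.
- reagent: Amber bottle with a blue cap, 60 mm across, 130 mm high, loose; origin at the centre of its underside.
- dish_stack: Clear round dishes, a stack 90 mm across and 30 mm high, loose; origin at the centre of its underside.
- red_pen: Black pen with a red cap, 125 mm long, 13 mm thick, lying loose; origin at the middle of its underside.
- yellow_pen: Black pen with a yellow cap, 125 mm long, 13 mm thick, lying loose; origin at the middle of its underside.

How it is judged:
By the outcome, as a careful person would: the job done as asked, in the order asked, and still so for the second after the job is handed in, while the arm keeps its last pose, push and grip.
It also fails if it takes over 43 s, if anything falls off the work surface, if the arm or the gripper's body presses on something with over 40 N, if the wrist force passes 120 N, or if a joint passes its speed limit or range.

## Working session

There is one attempt and no reset: what is moved stays moved. The work goes in short steps, each a Python script; the robot and the scene stay as the last script left them, time stands still between calls to the robot, and variables do not carry over. Pictures are saved under pics/ and viewed, and the job is handed in when it is done.

```bash
mkdir -p pics; ls
cat > h.py <<'E'
import numpy as np, cv2, pickle
from station import r
def snap(n,tag):
    s=r.read_state(); c=r.capture(n); c['state']=s
    cv2.imwrite(f'pics/{tag}.png',c['img']); pickle.dump(c,open(f'{tag}.pkl','wb')); return c
E
python3 - <<'E'
from h import *
for n in('side','top','wrist'):
    c=snap(n,n+'0'); print(n,c['intrinsics'].tolist(),(c['z_map']>0).mean())
    if 'R' in c: print((-c['R'].T@c['t']).round(3),c['R'].round(3).tolist())
    else: print(c['tool_from_camera'].round(3).tolist())
s=r.read_state();print(s)
E
```

```text
pics
side [[371.2018376785463, 0.0, 258.7510442253431], [0.0, 371.2018376785463, 193.0106611482682], [0.0, 0.0, 1.0]] 0.9958597819010416
[0.352 0.807 0.785] [[-0.964, -0.267, -0.004], [-0.173, 0.636, -0.752], [0.204, -0.724, -0.659]]
top [[360.84783969951366, 0.0, 252.26779212132323], [0.0, 360.84783969951366, 191.03082572779925], [0.0, 0.0, 1.0]] 0.9961293538411459
[0.429 0.024 0.976] [[0.005, -1.0, 0.023], [-0.988, -0.008, -0.153], [0.153, -0.022, -0.988]]
wrist [[297.3186396354542, 0.0, 250.43568650602498], [0.0, 297.3186396354542, 190.59280992666262], [0.0, 0.0, 1.0]] 0.9959869384765625
[[-0.001, -0.31, 0.951, -0.134], [1.0, -0.0, 0.001, 0.001], [-0.0, 0.951, 0.31, -0.078], [0.0, 0.0, 0.0, 1.0]]
{'time_s': 0.15, 'joints': array([ 1.08377399,  0.41172314, -0.01273379,  1.59684636,  0.00559944,
        1.13428118, -0.08217146]), 'dq': array([ 4.36032777e-04, -2.92118268e-03, -1.11125247e-03, -3.12972850e-03,
        2.85527678e-04, -4.44075180e-05,  1.47037878e-04]), 'joint_efforts': array([ 1.95614411e-03, -6.01035619e+01,  6.83130138e-01, -2.99644625e+01,
        1.39541618e-02,  7.92724953e-03, -5.74766364e-05]), 'position': array([ 0.25401291, -0.57065541,  0.238644  ]), 'ee_rot': array([ 1.99053804,  0.42438715, -1.99120582]), 'ft_force': array([-0.5944774 ,  0.92538432, -0.30250061]), 'moment': array([ 0.03359614, -0.01358183,  0.01985498]), 'finger_gap': 0.9977795276765314}
```

View pics/top0.png

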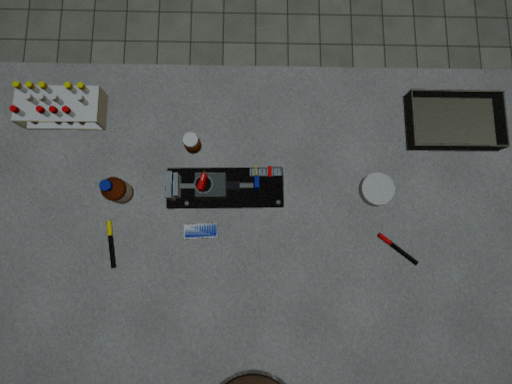

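View pics/side0.png

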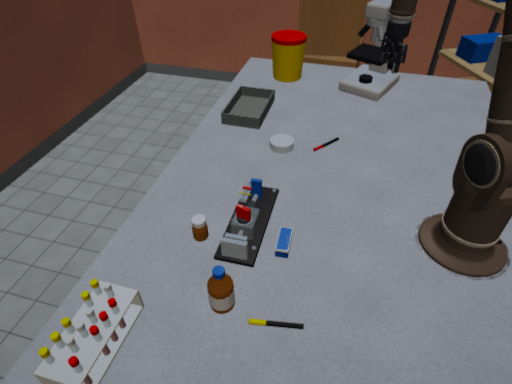

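View pics/wrist0.png

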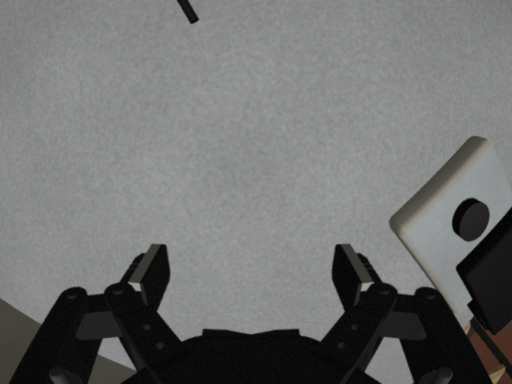

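The top view shows the clamp across the image: the handle is at about (257,182), the knob at (203,181), the red marker at (270,171) and the jaws at the left end. So clamp +x is roughly world +y. In the side view the knob is at about (244,214) and the handle at (257,186).

```bash
cat >> h.py <<'E'
def ray(c,u,v):
    K=c['intrinsics']
    if 'R' in c:
        R,t=c['R'],c['t']; d=R.T@np.linalg.solve(K,[u,v,1.]); return -R.T@t,d
    from scipy.spatial.transform import Rotation as Ro
    x=(u-K[0,2])/K[0,0]; y=(v-K[1,2])/K[1,1]; th=np.hypot(x,y); k=np.sin(th)/th if th>1e-9 else 1
    d=np.array([x*k,y*k,np.cos(th)]); T=c['tool_from_camera']; s=c['state']
    W=Ro.from_rotvec(s['ee_rot']).as_matrix()
    return W@T[:3,3]+s['position'], W@T[:3,:3]@d
def onz(c,u,v,z):
    o,d=ray(c,u,v); return o+d*(z-o[2])/d[2]
def tri(*rs):
    A=np.zeros((3,3));b=np.zeros(3)
    for o,d in rs:
        d=d/np.linalg.norm(d);P=np.eye(3)-np.outer(d,d);A+=P;b+=P@o
    X=np.linalg.solve(A,b); return X,[float(np.linalg.norm((np.eye(3)-np.outer(d,d)/(d@d))@(X-o))) for o,d in rs]
def depthpts(c,mask):
    v,u=np.nonzero(mask); z=c['z_map'][v,u]; ok=z>0;u,v,z=u[ok],v[ok],z[ok]
    P=[]
    for a,b,zz in zip(u,v,z):
        o,d=ray(c,a,b)
        if 'R' in c: P.append(o+d*zz)
        else:
            K=c['intrinsics'];th=np.hypot(a-K[0,2],b-K[1,2])/K[0,0]; P.append(o+d*zz/np.cos(th))
    return np.array(P)
def masks(img):
    h=cv2.cvtColor(img,cv2.COLOR_BGR2HSV);H,S,V=[h[...,i].astype(int) for i in range(3)]
    g=(S>150)&(V>70)
    return {'red':g&((H<8)|(H>172)),'blue':g&(H>100)&(H<130),'yellow':(S>110)&(V>80)&(H>20)&(H<35)}
E
python3 - <<'E'
from h import *
for n,(u0,u1,v0,v1) in {'top0':(160,295,140,215),'side0':(210,290,170,265)}.items():
    c=pickle.load(open(n+'.pkl','rb')); 
    cv2.imwrite(f'pics/{n}z.png',cv2.resize(c['img'][v0:v1,u0:u1],None,fx=5.5,fy=5.5,interpolation=cv2.INTER_CUBIC))
    for k,m in masks(c['img']).items():
        mm=np.zeros_like(m);mm[v0:v1,u0:u1]=m[v0:v1,u0:u1]
        N,l,st,ce=cv2.connectedComponentsWithStats(mm.astype(np.uint8))
        for i in range(1,N):
            if st[i,4]>3:
                P=depthpts(c,l==i); print(n,k,st[i].tolist(),ce[i].round(1),'min',P.min(0).round(3),'max',P.max(0).round(3),'med',np.median(P,0).round(3))
E
```

```text
top0 red [268, 167, 4, 10, 32] [269.1 171.8] min [ 0.616 -0.047  0.026] max [ 0.641 -0.039  0.033] med [ 0.628 -0.042  0.029]
top0 red [197, 172, 10, 18, 83] [201. 182.] min [0.567 0.117 0.013] max [0.629 0.144 0.113] med [0.584 0.129 0.11 ]
top0 blue [254, 176, 6, 12, 60] [256.2 181.4] min [ 0.575 -0.012  0.091] max [0.603 0.    0.101] med [ 0.588 -0.005  0.097]
top0 yellow [255, 165, 2, 10, 15] [255.3 169.9] min [ 0.62  -0.007  0.033] max [ 0.645 -0.004  0.04 ] med [ 0.631 -0.004  0.037]
side0 red [243, 187, 8, 3, 17] [246.9 187.8] min [ 0.617 -0.043  0.026] max [ 0.641 -0.033  0.029] med [ 0.628 -0.039  0.028]
side0 red [236, 205, 15, 17, 180] [243.4 212.6] min [0.566 0.022 0.008] max [0.623 0.145 0.11 ] med [0.584 0.137 0.094]
side0 blue [251, 179, 11, 20, 161] [255.9 187.2] min [ 0.573 -0.01   0.032] max [0.604 0.006 0.097] med [0.586 0.002 0.075]
side0 blue [277, 228, 13, 21, 194] [283.4 238.4] min [0.457 0.098 0.025] max [0.486 0.176 0.033] med [0.471 0.14  0.029]
side0 blue [276, 252, 12, 6, 51] [281.5 254.3] min [0.452 0.179 0.005] max [0.481 0.185 0.022] med [0.467 0.182 0.013]
side0 yellow [241, 193, 10, 3, 12] [245.9 193.6] min [ 0.608 -0.025  0.017] max [ 0.636 -0.001  0.036] med [ 0.623 -0.004  0.034]
```

```bash
python3 -c "
import cv2
for n in('top0z','side0z'): print(cv2.imread('pics/%s.png'%n).shape)"
```

```text
(412, 742, 3)
(522, 440, 3)
```

View pics/top0z.png

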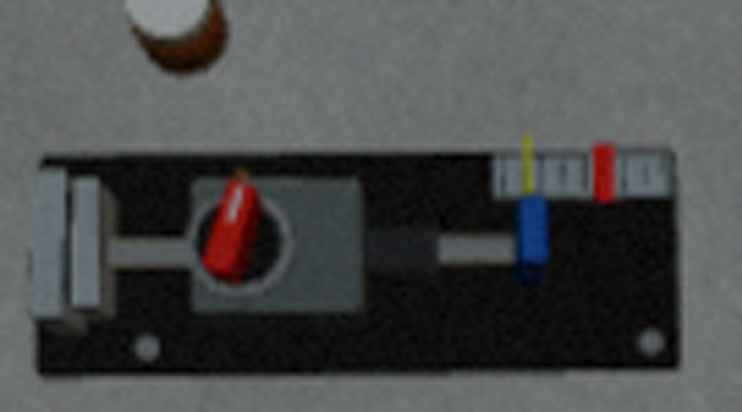

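View pics/side0z.png

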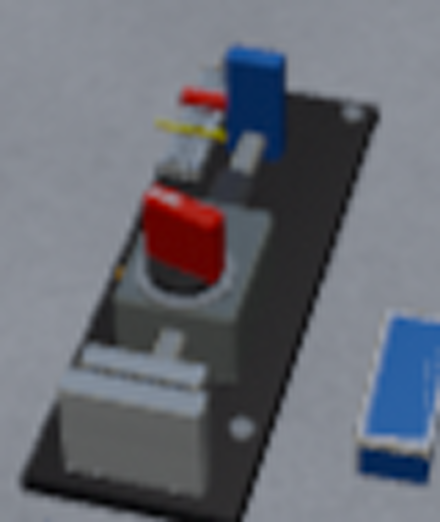

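```bash
cat >> h.py <<'E'
from scipy.spatial.transform import Rotation as Ro
def down(yaw):  # tool x down, tool y at world angle yaw
    x=np.array([0,0,-1.]);y=np.array([np.cos(yaw),np.sin(yaw),0]);return Ro.from_matrix(np.c_[x,y,np.cross(x,y)]).as_rotvec()
E
python3 - <<'E'
from h import *
s=r.read_state();print(Ro.from_rotvec(s['ee_rot']).as_matrix().round(2).tolist())
for a in (90,-90,74.5,254.5,0,180):
    for p in ([.588,-.005,.25],[.584,.135,.25],[.588,-.045,.08]):
        q=r.inverse_kinematics(p,down(np.radians(a))); print(a,p,None if q is None else np.round(q,2))
E
```

```text
[[-0.0, 0.41, -0.91], [0.0, -0.91, -0.41], [-1.0, -0.0, 0.0]]
90 [0.588, -0.005, 0.25] [ 0.48  0.44 -0.75  1.64  0.32  1.19  1.22]
90 [0.584, 0.135, 0.25] [ 0.3   0.5  -0.87  1.61  0.4   1.22  0.93]
90 [0.588, -0.045, 0.08] [ 0.48  0.63 -0.68  1.8   0.5   0.89  1.15]
-90 [0.588, -0.005, 0.25] [ 0.21  0.37 -0.37  1.66  0.14  1.14 -1.77]
-90 [0.584, 0.135, 0.25] [ 0.16  0.43 -0.64  1.62  0.27  1.18 -2.11]
-90 [0.588, -0.045, 0.08] [ 0.16  0.54 -0.22  1.82  0.16  0.8  -1.71]
74.5 [0.588, -0.005, 0.25] [ 0.46  0.44 -0.73  1.64  0.31  1.19  0.96]
74.5 [0.584, 0.135, 0.25] [ 0.3   0.49 -0.86  1.61  0.39  1.22  0.66]
74.5 [0.588, -0.045, 0.08] [ 0.49  0.64 -0.69  1.8   0.51  0.89  0.87]
254.5 [0.588, -0.005, 0.25] [ 0.18  0.36 -0.33  1.66  0.13  1.14 -2.03]
254.5 [0.584, 0.135, 0.25] [ 0.12  0.42 -0.58  1.62  0.25  1.18 -2.36]
254.5 [0.588, -0.045, 0.08] [ 0.11  0.54 -0.16  1.82  0.12  0.79 -1.95]
0 [0.588, -0.005, 0.25] [ 0.41  0.42 -0.66  1.64  0.27  1.17 -0.31]
0 [0.584, 0.135, 0.25] [ 0.24  0.47 -0.77  1.61  0.34  1.2  -0.6 ]
0 [0.588, -0.045, 0.08] [ 0.42  0.61 -0.59  1.8   0.43  0.86 -0.37]
180 [0.588, -0.005, 0.25] [-0.89  0.62  1.26  1.73 -0.62  1.26 -2.63]
180 [0.584, 0.135, 0.25] [ 0.49  0.66 -1.24  1.6   0.64  1.35  2.31]
180 [0.588, -0.045, 0.08] [-0.77  0.93  1.25  1.88 -1.    1.13 -2.27]
```

Run:
```python
from h import *
r.reach([.585,-.03,.27],down(np.pi/2)); r.dwell(.2); snap('wrist','w1')
r.movel([.585,.12,.27],down(np.pi/2),rate=.2); r.dwell(.2); snap('wrist','w2')
print(r.read_state()['time_s'],r.read_state()['position'])
```

```text
3.8167 [0.5852057  0.11868556 0.26993254]
```

View pics/w1.png

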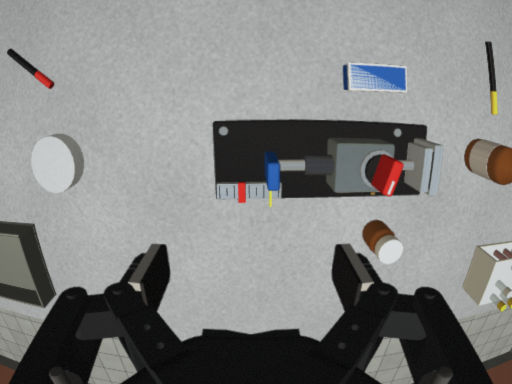

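View pics/w2.png

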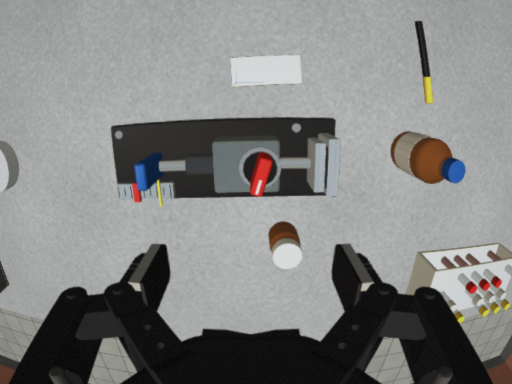

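w1 shows the handle at (272,170), the knob at (388,175), the marker at (242,192) and the pointer at (270,197). In w2 they are at (148,170), (261,173), (137,193) and (159,193).

Run:
```python
from h import *
B={'top0':{'red':[(160,220,160,200),(262,275,160,180)],'blue':[(245,265,165,195)],'yellow':[(250,260,160,180)]},
'side0':{'red':[(230,255,200,225),(240,253,185,192)],'blue':[(248,265,175,205)],'yellow':[(238,254,190,198)]},
'w1':{'red':[(365,410,140,205),(230,252,175,205)],'blue':[(255,290,145,192)],'yellow':[(262,280,185,212)]},
'w2':{'red':[(240,280,140,205),(125,145,175,210)],'blue':[(130,165,145,192)],'yellow':[(150,170,170,212)]}}
for n in B:
    c=pickle.load(open(n+'.pkl','rb'));M=masks(c['img'])
    for k in B[n]:
        for i,(a,b,e,f) in enumerate(B[n][k]):
            mm=np.zeros_like(M[k]);mm[e:f,a:b]=M[k][e:f,a:b]
            P=depthpts(c,mm); nm=k+str(i)
            zt={'red0':.110,'red1':.029,'blue0':.097,'yellow0':.0365}[nm]
            T=P[abs(P[:,2]-zt)<.004]
            v,u=np.nonzero(mm)
            print(n,nm,len(P),'zq',np.percentile(P[:,2],[5,50,95]).round(3),len(T),end=' ')
            if len(T)>5:
                rc=cv2.minAreaRect((T[:,:2]*1000).astype(np.float32)); print('top mean',T.mean(0).round(4),'rect',np.round(rc[0],1),np.round(rc[1],1),round(rc[2],1))
            else: print()
# base plate: dark region corners via minAreaRect at z .012
for n,(a,b,e,f) in {'top0':(155,295,160,215),'w1':(205,435,110,205),'w2':(105,345,110,205)}.items():
    c=pickle.load(open(n+'.pkl','rb'));m=np.zeros((384,512),bool);m[e:f,a:b]=True
    P=depthpts(c,m);Q=P[abs(P[:,2]-.012)<.004]; 
    v,u=np.nonzero(m)
    g=c['img'][v,u].max(1) if len(P)==len(v) else None
    Q=P[(abs(P[:,2]-.012)<.0035)&(g<60)]
    rc=cv2.minAreaRect((Q[:,:2]*1000).astype(np.float32));print(n,'base',rc,np.median(Q[:,2]))
```

```text
top0 red0 83 zq [0.079 0.11  0.113] 78 top mean [0.5837 0.1289 0.1101] rect [585.6 128.8] [13.3 40.3] 73.8
top0 red1 32 zq [0.028 0.029 0.032] 32 top mean [ 0.6282 -0.0422  0.0294] rect [628.7 -43.1] [24.9  8.2] 0.3
top0 blue0 59 zq [0.094 0.097 0.099] 57 top mean [ 0.5892 -0.0054  0.097 ] rect [589.2  -5.4] [28.5 12.2] 6.3
top0 yellow0 15 zq [0.035 0.037 0.039] 15 top mean [ 0.6311 -0.005   0.037 ] rect [632.4  -5.4] [24.4  2.8] 0.1
side0 red0 180 zq [0.073 0.094 0.109] 45 top mean [0.5845 0.1342 0.108 ] rect [586.4 132.5] [14.5 37.2] 76.1
side0 red1 17 zq [0.026 0.028 0.029] 17 top mean [ 0.6284 -0.0387  0.0277] rect [629.3 -37.9] [23.5  9.5] 1.0
side0 blue0 161 zq [0.038 0.075 0.095] 29 top mean [ 0.5881 -0.0023  0.0949] rect [588.3  -3.3] [13.2 27.3] 89.0
side0 yellow0 12 zq [0.02  0.034 0.036] 8 top mean [ 0.6233 -0.0034  0.0349] rect [622.2  -3.8] [27.4  3.7] 5.9
w1 red0 794 zq [0.075 0.101 0.11 ] 330 top mean [0.5845 0.1265 0.109 ] rect [586.8 127.7] [15.4 40.8] 73.9
w1 red1 128 zq [0.027 0.029 0.03 ] 124 top mean [ 0.629  -0.0442  0.0289] rect [629.7 -44.6] [ 8.  27.5] 89.5
w1 blue0 401 zq [0.049 0.096 0.098] 335 top mean [ 0.5881 -0.0077  0.0964] rect [588.6  -7.6] [29.9 13. ] 1.3
w1 yellow0 45 zq [0.035 0.036 0.037] 45 top mean [ 0.6355 -0.0063  0.0363] rect [635.6  -6.3] [21.1  2.8] 1.2
w2 red0 585 zq [0.083 0.109 0.111] 452 top mean [0.5842 0.1283 0.1093] rect [587.  127.9] [14.1 42.1] 74.0
w2 red1 98 zq [0.027 0.029 0.03 ] 96 top mean [ 0.6309 -0.0434  0.0288] rect [629.5 -43.3] [26.3  8.1] 1.5
w2 blue0 286 zq [0.094 0.097 0.098] 279 top mean [ 0.5882 -0.0059  0.0965] rect [588.4  -6.6] [13.3 30.1] 88.5
w2 yellow0 63 zq [0.034 0.036 0.038] 63 top mean [ 0.6263 -0.0063  0.0363] rect [627.1  -6.3] [37.5  3.8] 0.2Traceback (most recent call last):
  File "<stdin>", line 25, in <module>
TypeError: '<' not supported between instances of 'NoneType' and 'int'
```

Run:
```python
from h import *
for n,(a,b,e,f) in {'top0':(155,295,160,215),'w1':(205,435,110,205),'w2':(105,345,110,205)}.items():
    c=pickle.load(open(n+'.pkl','rb'));m=np.zeros((384,512),bool);m[e:f,a:b]=True
    m&=(c['img'].max(2)<60)&(c['z_map']>0)
    P=depthpts(c,m);Q=P[(abs(P[:,2]-.012)<.0035)]
    rc=cv2.minAreaRect((Q[:,:2]*1000).astype(np.float32));print(n,'base',np.round(rc[0],1),np.round(rc[1],1),round(rc[2],2),np.median(Q[:,2]).round(4))
C={n:pickle.load(open(n+'.pkl','rb')) for n in('w1','w2')}
B={'w1':{'red0':(365,410,140,205),'red1':(230,252,175,205),'blue0':(255,290,145,192)},
'w2':{'red0':(240,280,140,205),'red1':(125,145,175,210),'blue0':(130,165,145,192)}}
for k,zt in {'red0':.110,'red1':.029,'blue0':.097}.items():
    rs=[]
    for n in C:
        c=C[n];a,b,e,f=B[n][k];m=np.zeros((384,512),bool);m[e:f,a:b]=masks(c['img'])[k[:-1]][e:f,a:b]
        m&=c['z_map']>0;P=depthpts(c,m);v,u=np.nonzero(m);ok=abs(P[:,2]-zt)<.004
        (cu,cv),_,_=cv2.minAreaRect(np.c_[u,v][ok].astype(np.float32)); rs.append(ray(c,cu,cv))
    print(k,tri(*rs))
```

```text
top0 base [587.9  75.6] [109.5 311.7] 1.12 0.0126
w1 base [587.6  74.9] [108.1 311.8] 1.01 0.0118
w2 base [587.7  75.7] [108.3 311.7] 1.01 0.0119
red0 (array([0.58714184, 0.12807644, 0.1057106 ]), [0.0001769746011567355, 0.00017697460115677179])
red1 (array([ 0.63061126, -0.04475266,  0.02448976]), [7.163604788950851e-05, 7.163604788966931e-05])
blue0 (array([ 0.58904591, -0.00742728,  0.09332336]), [9.138809368249469e-05, 9.13880936825683e-05])
```

Run:
```python
from h import *
K=np.array([.587,.128]);y0=np.radians(74)
r.reach([*K,.17],down(y0)); r.movel([*K,.088],down(y0),rate=.12)
s=r.read_state();print(s['time_s'],s['position'],s['ft_force'].round(1))
r.command_gripper(0.0,30)
s=r.read_state();print(s['time_s'],s['position'].round(4),s['ft_force'].round(1),s['moment'].round(2),s['finger_gap'])
snap('wrist','w3')
```

```text
5.1333 [0.587617   0.12830741 0.08889264] [ 0.3 -0.4 -0.9]
5.7833 [0.5874 0.1291 0.0884] [-0.   3.5  0.7] [ 0.65 -0.2   0.02] 0.15627321051044382
```

View pics/w3.png

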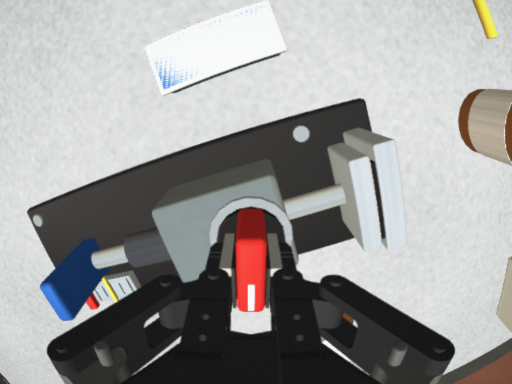

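The pads hold the bar: the gap is 13.3 mm, with the bar at (251,260). The arm was pushed 0.8 mm in +y, so I'll shift the turning centre by that before rotating.

Run:
```python
from h import *
K=np.array([.5873,.1291])
for a in (55,37,18,0.5):
    r.movel([*K,.088],down(np.radians(a)),rate=.05)
    s=r.read_state();y=Ro.from_rotvec(s['ee_rot']).as_matrix()[:,1]
    print(a,s['time_s'],np.degrees(np.arctan2(y[1],y[0])).round(2),s['position'].round(4),s['ft_force'].round(1),s['moment'].round(2),round(s['finger_gap'],3))
r.dwell(.2); snap('wrist','w4'); s=r.read_state();print(s['ft_force'].round(1),s['moment'].round(2))
```

```text
55 6.3167 55.2 [0.5875 0.1293 0.0884] [-0.2  1.5  4.9] [0.39 0.14 0.06] 0.155
37 6.7833 37.29 [0.5876 0.1295 0.0884] [0.3 2.5 5.5] [ 0.44  0.03 -0.04] 0.151
18 7.2667 18.4 [0.5878 0.1296 0.0884] [0.1 3.6 5.6] [ 0.73 -0.16  0.02] 0.158
0.5 7.725 0.96 [0.5879 0.1296 0.0884] [3.  3.8 6.1] [ 0.9  -0.43  0.06] 0.155
[2.6 3.8 5.3] [ 0.86 -0.45  0.02]
```

View pics/w4.png

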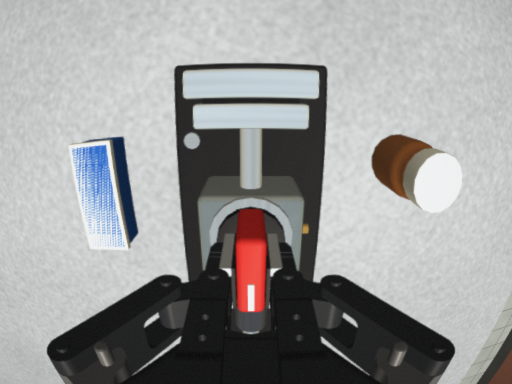

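The bar now lies along the rod, upright at column 251. I'll release it, lift clear and check it from above the handle.

Run:
```python
from h import *
r.command_gripper(0.5); s=r.read_state();p=s['position']
r.movel([.5875,.1292,.16],rate=.15)
r.reach([.589,.04,.22],down(np.radians(91))); r.dwell(.1); c=snap('wrist','w5')
print(r.read_state()['time_s'],r.read_state()['ft_force'].round(1))
m=masks(c['img'])
for k,zt in (('red',.110),('blue',.097),('yellow',.0365),('red',.029)):
    N,l,st,ce=cv2.connectedComponentsWithStats(m[k].astype(np.uint8))
    for i in range(1,N):
        if st[i,4]<20: continue
        P=depthpts(c,(l==i)&(c['z_map']>0)); T=P[abs(P[:,2]-zt)<.004]
        if len(T)>15 and T[:,0].std()<.03:
            rc=cv2.minAreaRect((T[:,:2]*1000).astype(np.float32));print(k,zt,ce[i].round(),np.round(rc[0],1),np.round(rc[1],1),round(rc[2],1))
```

```text
10.5833 [-0.6 -0.1 -1.1]
red 0.11 [344. 185.] [586.4 127.2] [13.7 41.6] 1.1
blue 0.097 [202. 180.] [588.5  -6.9] [30.6 13.3] 1.3
yellow 0.0365 [210. 206.] [631.7  -6.6] [ 2.6 26.6] 88.6
red 0.029 [180. 201.] [629.4 -43.7] [27.  9.] 1.2
```

View pics/w5.png

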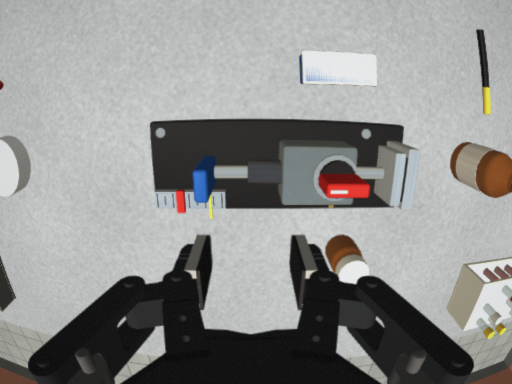

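The knob stays along the rod (bar 1.1°, at (344,185)). The pointer is at (210,206) and the marker at (180,201), so about 37.4 mm of travel is needed. Next I grip the handle.

Run:
```python
from h import *
D=down(np.radians(91.05));H=np.array([.589,-.0065])
r.reach([*H,.15],D); r.movel([*H,.069],rate=.12)
s=r.read_state();print(s['time_s'],s['position'].round(4),s['ft_force'].round(1))
r.command_gripper(0.0,60)
s=r.read_state();print(s['time_s'],s['position'].round(4),s['ft_force'].round(1),s['moment'].round(2),round(s['finger_gap'],3))
u=np.array([.0183,-.9998,0]);p=np.array([*H,.069])
for d in (.018,.0374):
    r.movel(p+u*d,D,rate=.06)
    s=r.read_state();print(s['time_s'],s['position'].round(4),s['ft_force'].round(1),round(s['finger_gap'],3))
r.dwell(.3);s=r.read_state();print(s['position'].round(4),s['ft_force'].round(1))
for n in('wrist','top','side'):snap(n,n+'6')
for n,(u0,u1,v0,v1) in {'top6':(160,310,130,215),'side6':(210,290,140,240),'wrist6':(100,440,60,330)}.items():
    c=pickle.load(open(n+'.pkl','rb'));f=5 if n!='wrist6' else 2
    cv2.imwrite(f'pics/{n}z.png',cv2.resize(c['img'][v0:v1,u0:u1],None,fx=f,fy=f,interpolation=cv2.INTER_CUBIC))
```

```text
11.8417 [ 0.5896 -0.0061  0.0698] [ 0.3  0.4 -0.5]
12.2083 [ 0.5895 -0.0059  0.07  ] [-1.3  2.   5.9] [ 0.36  0.29 -0.06] 0.158
12.6583 [ 0.5898 -0.0231  0.0699] [-1.   5.3  5.3] 0.153
13.1333 [ 0.5902 -0.0414  0.07  ] [-1.6  7.5  5.7] 0.157
[ 0.5901 -0.041   0.0699] [-1.   7.4  5.1]
```

View pics/wrist6z.png

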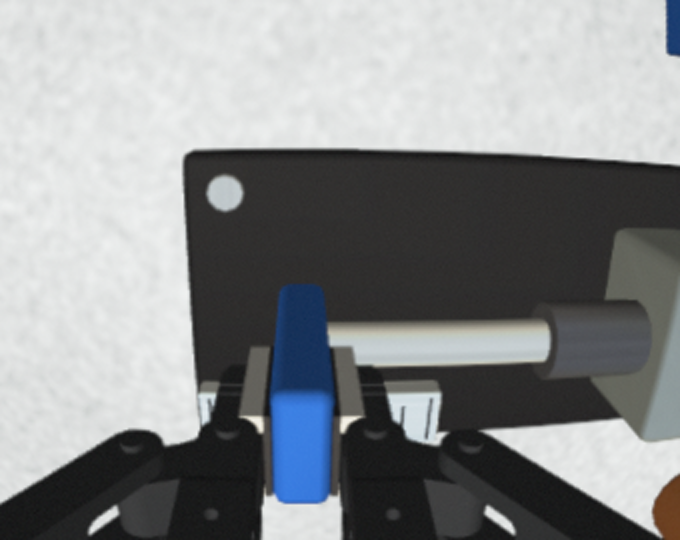

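View pics/top6z.png

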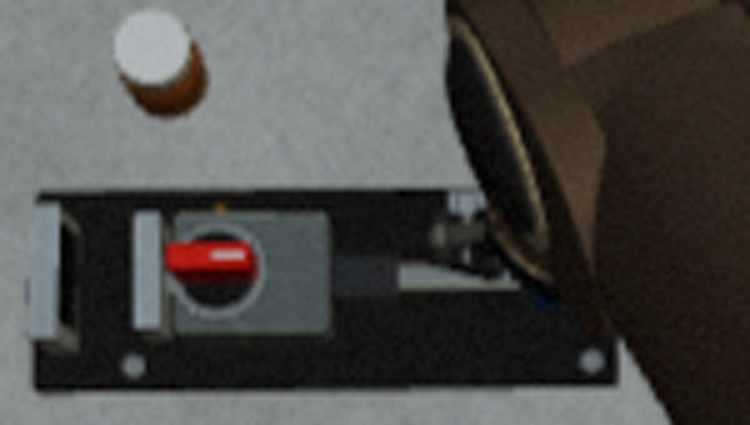

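View pics/side6z.png

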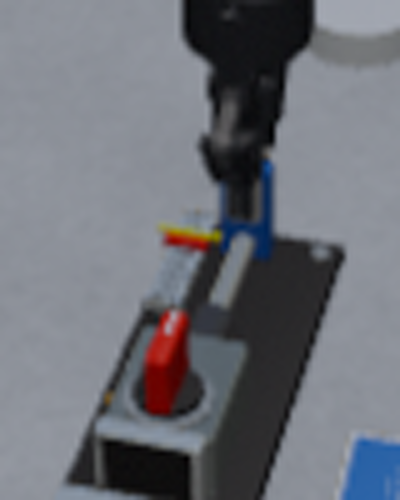

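```bash
cat > fin.py <<'E'
from h import *
import sys
def meas(n):
    c=pickle.load(open(n+'.pkl','rb'));m=masks(c['img'])
    for k,z in(('yellow',.0365),('red',.029)):
        mm=np.zeros((384,512),bool);mm[183:190,238:256]=m[k][183:190,238:256]; v,u=np.nonzero(mm)
        Q=np.array([onz(c,a,b,z) for a,b in zip(u,v)]); 
        print(n,k,len(u),'rows',v.min(),v.max(),'y-.0183x',[ (q[1]-.0183*(q[0]-.63)).round(4) for q in (Q[Q[:,1].argmin()],Q[Q[:,1].argmax()])],np.median(Q,0).round(4))
E
python3 - <<'E'
from fin import *
meas('side6')
D=down(np.radians(91.05));u=np.array([.0183,-.9998,0]);p=np.array([.589,-.0065,.069])
r.movel(p+u*.0397,D,rate=.03);r.dwell(.3);s=r.read_state();print(s['time_s'],s['position'].round(4),s['ft_force'].round(1),round(s['finger_gap'],3))
snap('side','side7');c=snap('wrist','wrist7');meas('side7')
c=pickle.load(open('side7.pkl','rb'));cv2.imwrite('pics/side7z.png',cv2.resize(c['img'][170:205,225:280],None,fx=12,fy=12,interpolation=cv2.INTER_CUBIC))
E
```

```text
side6 yellow 10 rows 186 187 y-.0183x [np.float64(-0.0417), np.float64(-0.0348)] [ 0.6208 -0.0365  0.0365]
side6 red 15 rows 187 189 y-.0183x [np.float64(-0.0393), np.float64(-0.0324)] [ 0.6244 -0.0363  0.029 ]
14.1333 [ 0.5902 -0.0432  0.07  ] [-1.9  8.4  5.3] 0.156
side7 yellow 13 rows 185 187 y-.0183x [np.float64(-0.0417), np.float64(-0.0362)] [ 0.6215 -0.0393  0.0365]
side7 red 18 rows 187 189 y-.0183x [np.float64(-0.0417), np.float64(-0.0324)] [ 0.6266 -0.0374  0.029 ]
```

View pics/side7z.png

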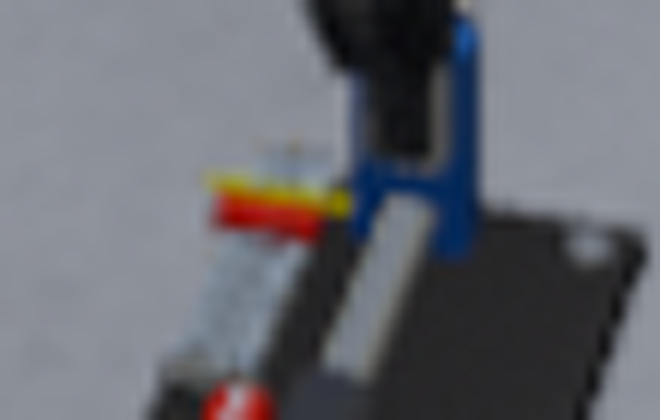

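Run:
```python
from h import *
c0=pickle.load(open('side0.pkl','rb'));c=pickle.load(open('side7.pkl','rb'))
def proj(X):
    q=c['intrinsics']@(c['R']@np.array(X)+c['t']);return q[:2]/q[2]
def cen(c,box,k):
    a,b,e,f=box;h=c['img'][e:f,a:b].astype(float)
    B,G,R=h[...,0],h[...,1],h[...,2]
    w=np.clip((np.minimum(G,R)-B) if k=='y' else (R-G),15,None)-15 if k=='y' else np.clip(R-np.maximum(G,B)-25,0,None)
    v,u=np.mgrid[e:f,a:b]; 
    return [(col+a,round(float((w[:,col]*v[:,col]).sum()/w[:,col].sum()),2)) for col in range(b-a) if w[:,col].sum()>30]
print('y0',cen(c0,(240,254,189,199),'y'));print('r0',cen(c0,(240,254,183,191),'r'));print('y7',cen(c,(240,256,181,191),'y'))
for d in(-6.6,-41.9,-42.9,-43.9,-44.9,-45.9):
    print(d,[proj([x,(d+(x-.63)*18.3)/1000,.0365]).round(2).tolist() for x in(.61,.625,.64)])
print([proj([x,(y+(x-.63)*18.3)/1000,z]).round(2).tolist() for x in(.616,.644) for y,z in((-39,.022),(-39,.029),(-49,.029))])
```

```text
y0 [(240, 192.42), (241, 192.67), (242, 192.82), (243, 192.95), (244, 193.19), (245, 193.18), (246, 193.38), (247, 193.74), (248, 193.97), (249, 193.95), (250, 194.08)]
r0 [(243, 187.02), (244, 187.06), (245, 187.21), (246, 187.25), (247, 187.42), (248, 187.77), (249, 187.86), (250, 188.08)]
y7 [(242, 184.7), (243, 184.82), (244, 185.19), (245, 185.42), (246, 185.68), (247, 185.71), (248, 185.86), (249, 185.97), (250, 186.22), (251, 186.48), (252, 186.5), (253, 186.49)]
-6.6 [[249.62, 193.11], [244.9, 192.32], [240.21, 191.53]]
-41.9 [[252.83, 185.92], [248.21, 185.17], [243.62, 184.42]]
-42.9 [[252.92, 185.73], [248.3, 184.97], [243.71, 184.22]]
-43.9 [[253.01, 185.53], [248.39, 184.77], [243.8, 184.03]]
-44.9 [[253.1, 185.33], [248.49, 184.58], [243.9, 183.83]]
-45.9 [[253.19, 185.13], [248.58, 184.38], [243.99, 183.63]]
[[250.8, 189.71], [250.76, 188.02], [251.66, 186.04], [242.27, 188.3], [242.2, 186.62], [243.14, 184.65]]
```

Run:
```python
from h import *
for n in('w1','w5','wrist6','wrist7'):
    c=pickle.load(open(n+'.pkl','rb'));m=masks(c['img'])['blue'];z=c['z_map']>0
    N,l,st,ce=cv2.connectedComponentsWithStats((m&z).astype(np.uint8))
    for i in range(1,N):
        if st[i,4]<100: continue
        P=depthpts(c,l==i);T=P[abs(P[:,2]-.097)<.004]
        if len(T)>100 and abs(T[:,0].mean()-.589)<.02:
            rc=cv2.minAreaRect((T[:,:2]*1000).astype(np.float32)); yc=rc[0][1]
    D=z&(c['img'].max(2)<60);D[:60]=0;D[250:]=0
    P=depthpts(c,D);Q=P[(abs(P[:,2]-.012)<.003)&(P[:,0]>.535)&(P[:,0]<.57)&(P[:,1]>-.11)]
    ye=np.percentile(Q[:,1]*1000,.3)
    # tube mouth: rod/tube not used
    print(n,'handle y',round(yc,1),'base end y',round(float(ye),1),'dist',round(yc-float(ye),1))
s=r.read_state();print(s['time_s'],s['position'].round(4))
```

```text
w1 handle y -7.6 base end y -80.5 dist 73.0
w5 handle y -6.9 base end y -79.9 dist 73.0
wrist6 handle y -42.2 base end y -80.8 dist 38.6
wrist7 handle y -44.3 base end y -80.9 dist 36.6
14.2333 [ 0.5902 -0.0432  0.0699]
```

View pics/wrist7.png

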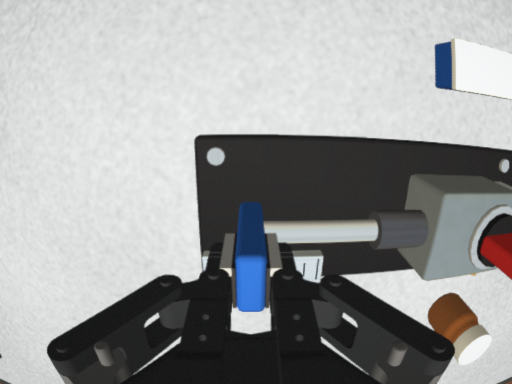

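Run:
```python
from h import *
D=down(np.radians(91.05));u=np.array([.0183,-.9998,0]);p=np.array([.589,-.0065,.069])
r.movel(p+u*.0401,D,rate=.01);r.dwell(.5);s=r.read_state();print(s['time_s'],s['position'].round(4),s['ft_force'].round(1),round(s['finger_gap'],3),abs(s['dq']).max())
c=snap('top','top8');m=masks(c['img'])['red'];mm=np.zeros_like(m);mm[160:205,180:225]=m[160:205,180:225]
P=depthpts(c,mm);T=P[abs(P[:,2]-.11)<.004];print(cv2.minAreaRect((T[:,:2]*1000).astype(np.float32)))
r.job_done()
```

```text
14.9833 [ 0.5902 -0.0434  0.0699] [-1.3  8.7  5.5] 0.15 0.00200254529112626
((586.538330078125, 128.1529083251953), (11.952665328979492, 41.24748229980469), 3.3989810943603516)
the job is handed in; nothing more can be done
```

View pics/top8.png

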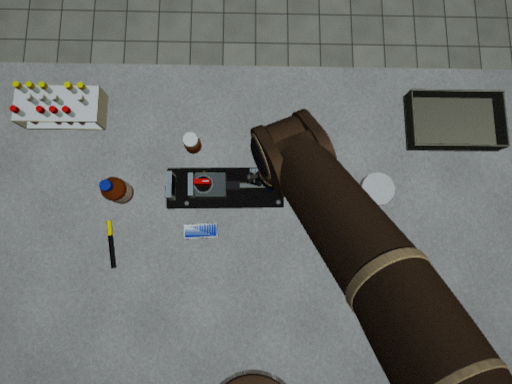

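I turned the red lock knob clockwise until it lay along the rod, then gripped the blue handle and drew it straight out to the red marker. I handed the job in at about 15 s, still holding the handle with a 60 N grip against roughly 8.7 N of spring pull.

**Knob:** After I let go, the wrist camera put the bar at 1.1°, and the rod's line is also at about 1.05°. The last top view read 3.4°, but at coarse resolution.

**Handle position:** The arm's own position reading gave about 37.5 mm of travel. The views before the pull put the marker 37.0 to 38.2 mm out, about 37.5 mm on average.

**Checks that disagreed or were limited:**
- **Travel:** Just before the last 0.2 mm of pull, the wrist camera measured 36.4 mm against 37.3 mm from the arm.
- **Pointer over marker:** The side view showed the yellow pointer over the red marker, but it only resolves about 5 mm per pixel along the rod. The arm hid the marker from the top camera and the fingers hid it from the wrist camera, so I estimate the position is good to 1–2 mm.
- **Heights:** The two-view heights came out about 4 mm lower than the text, while the depth readings matched it. I used the depth readings and the text's heights.

**Other objects:** In the last top view the jar, slide box, bottle and yellow pen stand where they were, and the dishes look unmoved. The arm hid the red pen in that view; the arm never went near it.

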